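# Post the sealed sample tubes

### The job

Two of the test tubes on the bench are corked samples, ready to go: pull them out of the vessels they stand in and post both through the swing flap of the grey drop box, so that each lies wholly inside and the flap hangs shut again. The open tube is not finished: leave it standing in its cup, do not tip the beaker or the cups, and leave the other bottles and glassware where they are.

Things in the scene. Friction and masses are not known exactly. Their poses are not given: they have to be found in the camera images.
- drop_box: Sample drop box, fixed: grey sheet-metal box 156 mm wide, 288 mm high (wire handle on the roof to 311 mm), 170 mm deep. Origin on the bench (z 0) under the middle of its upright front; x points level inward through the mouth, z up. The roof stands out 17 mm over the front. Inside: one open space down to a padded floor.
- sill (a point): Point 170 mm above the bench in the middle of the drop box's front (same axes), on the floor of the posting chute. The chute's floor goes down and inward through the mouth, sloping 50 degrees from level: from a lip 23 mm before and 28 mm above this point to an end 26 mm inside and 31 mm below it. Mouth and chute are 110 mm wide; the chute's cheeks outside are 14 mm high. Mouth's upper edge: 235 mm above the bench.
- flap (a joint): Flap that closes the mouth behind the front of the drop box: 18 g panel, 70 mm long, 8 mm thick, hung from a hinge 238 mm above the bench at the front. 0 = hanging shut, its lower edge just above the chute; grows (rad, to 1.5) as it swings inward. It cannot swing outward, and falls shut by its own weight once nothing is in its way.
- tube_a_center (a point): Middle of the corked test tube that leans in the glass beaker: glass, 18 mm in diameter, 130 mm long with its brown cork (the top 12 mm; hold it by the glass), 22 g, yellow contents. This point lies on its axis, 65 mm from either end; z points along the tube to the cork. It leans about 25 degrees; about 60 mm of it, along the tube, stands beyond the rim.
- tube_b_center (a point): Middle of the corked test tube that leans in the first steel cup, steel_cup_1: glass, 18 mm in diameter, 130 mm long with its brown cork (the top 12 mm; hold it by the glass), 22 g, yellow contents. This point lies on its axis, 65 mm from either end; z points along the tube to the cork. It leans about 33 degrees; about 46 mm of it, along the tube, stands beyond the rim.
- tube_open_center (a point): Middle of the open test tube (no cork, blue contents) that leans in the second steel cup, steel_cup_2: 18 mm in diameter, 120 mm long, 22 g. z points along the tube to the open end. It stays where it is.
- beaker: Glass beaker with pink contents, loose, 160 g, 70 mm tall, body 52 mm in diameter, rim 55 mm (59 mm over the spout). The corked test tube leans in its spout. Origin at the centre of its underside, z up.
- steel_cup_1: Plain steel cup, loose, 300 g, 78 mm tall, 67 mm in outer and 62 mm in inner diameter. A corked test tube leans in it. Origin at the centre of its underside, z up.
- steel_cup_2: Plain steel cup, loose, 300 g, 78 mm tall, 67 mm in outer and 62 mm in inner diameter. The open test tube leans in it. Origin at the centre of its underside, z up.
- burette_stand: Burette stand, fixed, never to be handled: white base plate about 150 x 240 mm, 27 mm high, its long side along world y, reaching from y -0.32 to -0.08 and x 0.465 to 0.615; rod and two burettes above it, the nearer burette's tip hanging at x 0.514, y -0.104, 255 mm above the bench.
- bottle_blue_cap: Bystander: white plastic bottle with a blue screw cap, 61 mm across, 125 mm tall, loose. Origin at the centre of its underside, z up.
- amber_bottle: Bystander: amber glass bottle with stopper, 62 mm across, 125 mm tall, loose. Origin at the centre of its underside, z up.
- clear_bottle: Bystander: clear glass bottle with stopper, 66 mm across, 132 mm tall, loose. Origin at the centre of its underside, z up.
- conical_flask: Bystander: clear conical flask, 64 mm across the base, 105 mm tall, loose. Origin at the centre of its underside, z up.
- dropper_bottle: Bystander: dropper bottle with a red rubber bulb, 42 mm across, 119 mm tall, loose. Origin at the centre of its underside, z up.

How it is judged (in metres and radians):
At the end, for the whole second after the job is handed in: Both corked tubes lie wholly inside the drop box (middle of each within its walls and below the mouth's sill) and the flap hangs shut (under 0.06 rad); the open tube still leans in its cup; the beaker and both steel cups stand upright (x of tube_a_center in the frame of drop_box between 0.005 and 0.16 m and y of tube_a_center in the frame of drop_box between -0.075 and 0.075 m and z of tube_a_center in the frame of drop_box between 0 and 0.125 m and x of tube_b_center in the frame of drop_box between 0.005 and 0.16 m and y of tube_b_center in the frame of drop_box between -0.075 and 0.075 m and z of tube_b_center in the frame of drop_box between 0 and 0.125 m and value of joint flap below 0.06 rad and horizontal distance between tube_open_center and steel_cup_2 below 0.03 m and angle between tube_open_center's own z axis and vertical below 0.8 rad and angle between each of beaker, steel_cup_1, steel_cup_2's own z axis and vertical below 0.1 rad); the robot touches nothing.
It fails at once if the beaker or a steel cup is tipped by more than 0.5 rad (angle between any of beaker, steel_cup_1, steel_cup_2's own z axis and vertical above 0.5 rad).
It fails at once if a bystander is moved by more than 30 mm or tipped by more than 0.5 rad (distance of any of bottle_blue_cap, amber_bottle, clear_bottle, conical_flask, dropper_bottle from where it was at the start of the episode above 0.03 m or angle between any of bottle_blue_cap, amber_bottle, clear_bottle, conical_flask, dropper_bottle's own z axis and vertical above 0.5 rad).
It also fails if it takes over 72 s, if anything falls off the work surface, if the arm or the gripper's body presses on something with over 40 N, if the wrist force passes 120 N, or if a joint passes its speed limit or range.

### The arm

A 6-joint arm with a two-finger parallel gripper is mounted at the origin on a cart in front of the work surface, level with it; the furniture and walls round the work are solid. World frame = base frame: x ahead of the robot, y to its left, z up, the work surface at z = 0. Lengths are in mm, angles in degrees, forces in N, time in s.
With the tool pointing down it reaches from about 375 to 900 mm from the base axis. Payload 3.1 kg.
Tool frame: the origin (TCP) lies on the centre line of the jaws, within the pads' length; the fingertips stand 8 mm ahead of it and the grasp point (between the pads) lies 11 mm behind it; z points along the fingers, y is the line along which they close (so a half turn about z gives the same grasp; the last joint's range is limited). The gripper opens to 85 mm and grips with 20 to 120 N. Pads are 22 mm wide; open, the fingers measure 114 mm over their backs; the gripper's body (76 mm by 85 mm) begins 54 mm behind the grasp point. The pads swing forward as they close: fully open they stand 13 mm farther back than shut.
Start: joints at [-78.065, 30.224, 82.088, -0, 67.689, -10.227], TCP at [235.787, -578.793, 239.31] pointing down, gripper open.
Joint ranges: [-176.69, 176.69], [-43.24, 126.21], [12.49, 139.97], [-82, 262], [0, 151.66], [-163.58, 163.58]. Speed limits (degrees/s): [159.86, 159.86, 180, 180, 180, 180].

### API

Orientations are given as a 3x3 rotation matrix whose columns are the frame's x, y, z axes.
In Python, from cell import manip gives the robot as it stands. The module is installed in compiled form; this text tells all that it offers.
- The arm moves only by the tool send_rows, never from a script. Its argument "series" is a list that holds one entry, the list of rows, each a list of 5 numbers: the shift along the tool's x, y, z in mm, then the turn about the tool's z in degrees, then the closure in counts, from 0 (fully open) to 255 (shut). A call has 1 to 20 rows; each row shifts and turns the commanded pose from where the row before left it, along the tool's axes as they then stand; what a row does not reach is not made up. A row lasts 1/12 s, in which the tool goes at most 41.7 mm and 7.16 degrees, less where a joint would pass 70% of its speed; a pose out of reach is approached as far as the arm can. A call with a gripper value outside its range is refused whole. The fingers move at their own pace and stop on an object; "squeeze" is the grip in N (left out, the last holds). Time passes only in rows, so rows that do not move let the fingers close. It gives the time, the measured TCP pose, the force, the opening and the grip force at its end, in the units of the state.
- manip.observe(): the state, without advancing time (a new reading comes with each control period).
- manip.grab_frame(name): name is "side" or "top" or "wrist"; returns the picture (480x640x3 uint8, blue, green, red); there is no depth.
- manip.camera_info(name): a dict with "fovy" (degrees; the focal length in pixels is half the picture's height over the tangent of half this angle, whatever the lens; pixels are square), "cx", "cy" (the principal point, pixels), "rvec" (rotation vector, rad) and "tvec" (3), from world to camera coordinates, as OpenCV has them. Camera axes: x right, y down, z forward; pixel columns grow to the right and rows downward; lengths in mm; the calibration is good to about 2 mm. The wrist camera is an equidistant fisheye: a pixel r from the principal point sees the ray r / f radians off the axis. A picture is of the moment at which its call begins: read the wrist's pose just before it. camera_info takes no time and is no camera call; for the wrist camera it gives the pose at the moment of the call.
- manip.hand_in(): hands the job in; it is judged then, once.
The state is a dict: "time_s": time; "q": joint angles; "joint_vel": joint speeds; "effort": joint torques, N m; "ee_pos": TCP position; "tool_rot": TCP orientation; "force": force on the tool from outside, world axes, zero at the start; "torque": the same for the moment, N m; "grip_width": opening from 0.0 (shut) to 1.0 (fully open); "gripper_force": force on a finger pad.
Only numpy, scipy, OpenCV 4.12 (cv2) and the standard library are available. Lean on these libraries where they do the work, as an engineer would, in place of code of your own. Each camera call takes 0.05 s, during which the arm holds its last target. There are 200 camera calls.

## Working session

There is one attempt and no reset: what is moved stays moved. The work goes in short steps, Python scripts to look and compute and a tool call to move; the robot and the scene stay as the last step left them, time stands still between calls to the robot, and variables do not carry over. Pictures are saved under pics/ and viewed, at most 10 in all, crops included, and the job is handed in when it is done.

Besides the shell and the picture viewer there is one more tool, called after "Request:" as name(argument=value, ...), one argument or row to a line, values as JSON. send_rows: Moves the arm, as the interface text tells. Its arguments: {"type":"object","properties":{"series":{"type":"array"},"squeeze":{"type":"number"}},"required":["series"]}

```bash
mkdir -p pics; python3 - <<'E'
from cell import manip
import cv2, json
import numpy as np
s=manip.observe(); print({k:np.round(v,3).tolist() for k,v in s.items()})
for n in ("side","top"):
    print(n,manip.camera_info(n)); cv2.imwrite(f"pics/{n}0.png",manip.grab_frame(n))
print(manip.camera_info("wrist"))
E
```

```text
{'time_s': 0.0, 'q': [-78.067, 30.279, 82.156, -0.001, 67.688, -10.228], 'joint_vel': [0.023, -0.07, -0.038, 0.034, 0.08, -0.052], 'effort': [-0.0, -44.235, -17.802, -0.0, 0.008, -0.0], 'ee_pos': [235.631, -578.136, 238.332], 'tool_rot': [[0.926, 0.377, -0.0], [0.377, -0.926, 0.002], [0.0, -0.002, -1.0]], 'force': [0.331, -0.188, -0.298], 'torque': [0.019, -0.033, -0.002], 'gripper_force': 0.0, 'grip_width': 0.996}
side {'fovy': 55.34336213839475, 'cx': 317.00488648833795, 'cy': 240.18586254013374, 'rvec': array([ 0.28686003, -2.7593072 ,  1.24233274]), 'tvec': array([ 581.4668777 ,  120.61322168, 1042.25147645])}
top {'fovy': 51.525752011522144, 'cx': 323.61290637555925, 'cy': 234.34832455786113, 'rvec': array([ 2.1527293 , -2.161141  ,  0.14705928]), 'tvec': array([ 142.07878276,  559.6542769 , 1216.2801894 ])}
{'fovy': 65.70646984690485, 'cx': 322.5082194052451, 'cy': 236.32226869675395, 'rvec': array([-2.41099255,  1.61835159,  0.23001769]), 'tvec': array([-624.17118998,  -35.72624499,  380.49724263])}
```

View pics/side0.png

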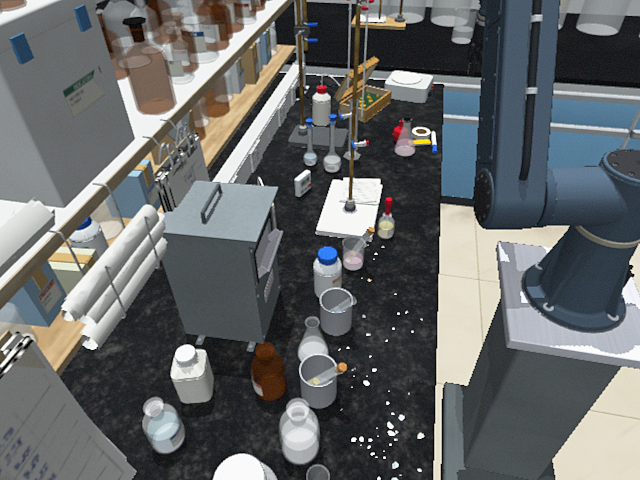

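View pics/top0.png

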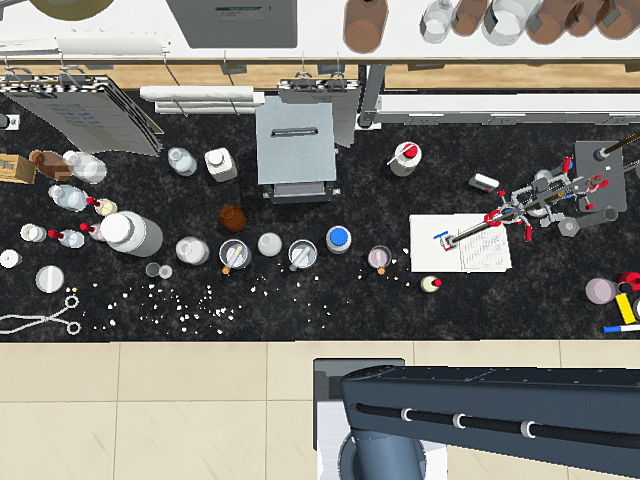

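```bash
cat > h.py <<'E'
import cv2, numpy as np
from cell import manip
def cam(n):
    c=manip.camera_info(n); f=240/np.tan(np.radians(c["fovy"]/2)); R=cv2.Rodrigues(np.array(c["rvec"]))[0]
    return f,c["cx"],c["cy"],R,np.array(c["tvec"]),n
def ray(c,u,v):
    f,cx,cy,R,t,n=c; d=np.array([(u-cx)/f,(v-cy)/f,1.])
    if n=="wrist":
        r=np.hypot(d[0],d[1]); d=np.r_[d[:2]/max(r,1e-9)*np.sin(r),np.cos(r)]
    return -R.T@t, R.T@d/np.linalg.norm(d)
def plane(c,u,v,z):
    o,d=ray(c,u,v); return o+d*(z-o[2])/d[2]
def tri(r1,r2):
    (a,d),(b,e)=r1,r2; s=np.linalg.lstsq(np.c_[d,-e],b-a,rcond=None)[0]
    p,q=a+s[0]*d,b+s[1]*e; return (p+q)/2,np.linalg.norm(p-q)
def proj(c,P):
    f,cx,cy,R,t,n=c; p=R@np.array(P)+t
    if n=="wrist":
        r=np.hypot(p[0],p[1]); k=np.arctan2(r,p[2])/max(r,1e-9); return np.array([cx+f*k*p[0],cy+f*k*p[1]])
    return np.array([cx+f*p[0]/p[2],cy+f*p[1]/p[2]])
E
python3 - <<'E'
from h import *
np.set_printoptions(precision=1,suppress=True)
T=cam("top")
for n,u,v,z in [("beaker rim",379,257,70),("cup1",235,254,78),("cup2",303,255,78),("bluecap",339,238,125),("flask",269,243,105),("boxfrontL",259,184,288),("boxfrontR",335,181,288),("boxbackL",256,98,288),("boxbackR",334,98,288),("amber",232,217,125),("clear",192,250,132),("dropper",432,284,119)]:
    print(n,plane(T,u,v,z))
t=cv2.imread("pics/top0.png")[190:300,190:450]; s=cv2.imread("pics/side0.png")[170:410,160:420]
o=np.zeros((600,780,3),np.uint8); a=cv2.resize(t,None,fx=3,fy=3,interpolation=2); o[:330]=a
cv2.imwrite("pics/c1.png",a)
cv2.imwrite("pics/c2.png",cv2.resize(cv2.imread("pics/side0.png")[170:410,180:420],None,fx=2.5,fy=2.5,interpolation=2))
E
```

```text
beaker rim [499.6   5.4  70. ]
cup1 [507.5 354.7  78. ]
cup2 [504.5 190.3  78. ]
bluecap [539.8 104.6 125. ]
flask [530.9 269.9 105. ]
boxfrontL [630.9 272.4 288. ]
boxfrontR [636.7 117.8 288. ]
boxbackL [813.8 280.9 288. ]
boxbackR [813.5 118.6 288. ]
amber [590.4 355.2 125. ]
clear [512.2 444.8 132. ]
dropper [ 432.2 -110.8  119. ]
```

View pics/c1.png

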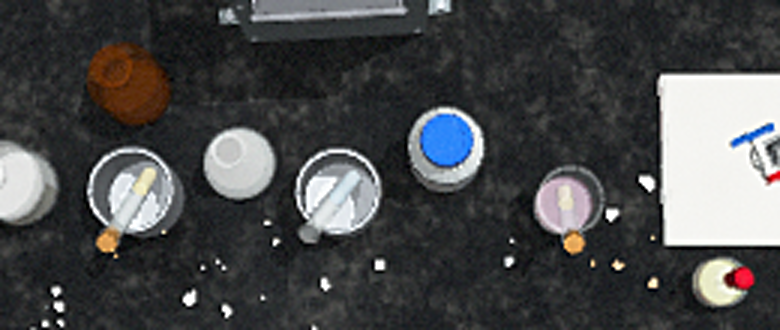

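View pics/c2.png

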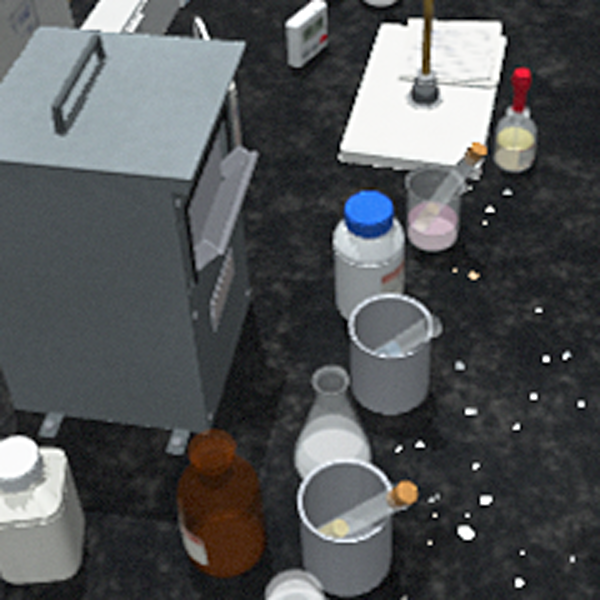

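```bash
python3 - <<'E'
from h import *
np.set_printoptions(precision=3,suppress=True)
C={n:cam(n) for n in("top","side")}
I={n:cv2.imread(f"pics/{n}0.png") for n in C}
ap={"a":{"top":(381,270.7),"side":(370.4,231.2)},"b":{"top":(225.7,270),"side":(342,367.2)}}
low={"a":{"top":(190+565/3,190+192/3),"side":(180+432/2.5,170+215/2.5)},"b":{"top":(190+148/3,190+172/3),"side":(180+340/2.5,170+528/2.5)}}
for k in "ab":
    r={};nn=[]
    for n in C:
        u,v=map(round,ap[k][n]); w=I[n][v-8:v+9,u-8:u+9]; h=cv2.cvtColor(w,cv2.COLOR_BGR2HSV)
        m=cv2.inRange(h,(8,120,100),(22,255,255)); y,x=np.nonzero(m); p=(u-8+x.mean(),v-8+y.mean()); print(k,n,len(x),np.round(p,1))
        r[n]=ray(C[n],*p); nn.append(np.cross(r[n][1],ray(C[n],*low[k][n])[1]))
    P,e=tri(r["top"],r["side"]); d=np.cross(*nn); d/=np.linalg.norm(d); d*=np.sign(d[2])
    print(k,"cork",P,"err",e,"dir",d,"lean",np.degrees(np.arccos(d[2])),"az",np.degrees(np.arctan2(d[1],d[0])))
# box points in side view
for n,pt,z in [("roof near front",(180+200/2.5,170+180/2.5),288),("roof far front",(180+245/2.5,170+43/2.5),288)]: print(n,plane(C["side"],*pt,z))
E
```

```text
a top 41 [380.8 270.4]
a side 31 [370.8 229.6]
a cork [465.533   7.498 118.768] err 2.7387702018408833 dir [-0.373  0.069  0.925] lean 22.28155860106496 az 169.43798917141288
b top 42 [225.3 270. ]
b side 80 [341.6 366.6]
b cork [468.451 370.242 114.734] err 3.204899298694528 dir [-0.518  0.117  0.848] lean 32.050226248295 az 167.2201838913923
roof near front [626.851 276.343 288.   ]
roof far front [640.952 118.719 288.   ]
```

```bash
cat >> h.py <<'E'
def go(target,yaw=None):
    s=manip.observe(); R=np.array(s["tool_rot"]); D=np.array(target)-s["ee_pos"]
    y0=np.degrees(np.arctan2(R[1,0],R[0,0])); print("t",s["time_s"],"pos",np.round(s["ee_pos"],1),"yaw",round(y0,1),"q6",round(s["q"][5],1),"shift(cur axes)",np.round(R.T@D,1))
    if yaw is not None:
        a=np.radians(yaw); R2=np.array([[np.cos(a),np.sin(a),0],[np.sin(a),-np.cos(a),0],[0,0,-1]]); print("turn",round(y0-yaw,1),"then shift",np.round(R2.T@D,1))
E
python3 - <<'E'
from h import *
f,cx,cy,R,t,n=cam("wrist"); s=manip.observe(); c=-R.T@t; print(c, np.array(s["tool_rot"]).T@(c-s["ee_pos"]), "axis in tool",np.array(s["tool_rot"]).T@R[2])
go((390,-60,260),-11)
E
```

```text
[ 301.40383032 -552.33571981  373.798307  ] [  70.68909641    0.61638147 -135.3512578 ] axis in tool [-2.74572715e-01 -7.06791285e-04  9.61566079e-01]
t 0.1 pos [ 235.6 -578.2  238.4] yaw 22.2 q6 -10.2 shift(cur axes) [ 338.4 -421.7  -20.6]
turn 33.2 then shift [  52.6 -538.1  -21.6]
```

Request:
send_rows(
  series=[
    [[0,0,0,-7,0],[0,0,0,-7,0],[0,0,0,-7,0],[0,0,0,-7,0],[0,0,0,-7,0],[0,0,0,-7,0],[0,0,0,-7,0],[0,0,0,-7,0],[0,0,0,-7,0],[0,0,0,-7,0],[0,0,0,-7,0],[0,0,0,-7,0],[0,0,0,-7,0],[0,0,0,-7,0],[0,0,0,-7,0],[0,0,0,-7,0],[0,0,0,-7,0],[0,0,0,-7,0],[0,0,0,-7,0],[0,0,0,-7,0]],
  ],
  squeeze=20,
)

```text
time_s: 1.77
ee_pos: [235.7, -578.4, 238.7]
tool_rot: [[-0.954, 0.301, -0.0], [0.301, 0.954, 0.001], [0.001, 0.001, -1.0]]
force: [0.7, 0.5, -0.3]
grip_width: 1.0
gripper_force: 0.0
```

```bash
python3 - <<'E'
from h import *
go((395,-60,260),169)
go((440,5,240),169)
E
```

```text
t 1.7667 pos [ 235.7 -578.4  238.7] yaw 162.5 q6 -150.6 shift(cur axes) [  3.9 542.3 -20.6]
turn -6.5 then shift [-57.5 539.2 -21.3]
t 1.7667 pos [ 235.7 -578.4  238.7] yaw 162.5 q6 -150.6 shift(cur axes) [-1.950e+01  6.178e+02 -6.000e-01]
turn -6.5 then shift [-89.2 611.6  -1.3]
```

Request:
send_rows(
  series=[
    [[0,27,-1,0,0],[0,27,-1,0,0],[0,27,-1,0,0],[0,27,-1,0,0],[0,27,-1,0,0],[0,27,-1,0,0],[0,27,-1,0,0],[0,27,-1,0,0],[0,27,-1,0,0],[0,27,-1,0,0],[0,27,-1,0,0],[0,27,-1,0,0],[0,27,-1,0,0],[0,27,-1,0,0],[0,27,-1,0,0],[0,27,-1,0,0],[0,27,-1,0,0],[0,27,-1,0,0],[0,27,-1,0,0],[0,27,-1,0,0]],
  ],
)

```text
time_s: 3.43
ee_pos: [401.1, -63.3, 259.2]
tool_rot: [[-0.952, 0.306, -0.0], [0.306, 0.952, 0.0], [0.0, 0.0, -1.0]]
force: [-0.1, -1.3, 0.4]
grip_width: 0.995
gripper_force: 0.0
```

```bash
python3 - <<'E'
from h import *
go((440,5,250),169)
E
```

```text
t 3.4333 pos [401.1 -63.3 259.2] yaw 162.2 q6 -97.0 shift(cur axes) [-16.1  76.9   9.2]
turn -6.8 then shift [-25.1  74.5   9.2]
```

Request:
send_rows(
  series=[
    [[0,0,0,-6.8,0],[-5,15,2,0,0],[-5,15,2,0,0],[-5,15,2,0,0],[-5,15,2,0,0],[-5,15,1,0,0],[0,0,0,0,0],[0,0,0,0,0]],
  ],
)

```text
time_s: 4.1
ee_pos: [439.9, 4.5, 250.0]
tool_rot: [[-0.982, 0.19, -0.001], [0.19, 0.982, -0.0], [0.001, -0.0, -1.0]]
force: [-0.2, 0.2, 0.7]
grip_width: 1.0
gripper_force: 0.0
```

```bash
python3 - <<'E'
from h import *
import pickle
c=cam("wrist"); im=manip.grab_frame("wrist"); cv2.imwrite("pics/w1.png",im); pickle.dump(c,open("w1.pkl","wb"))
for P in [(465.5,7.5,118.8),(499.6,5.4,70)]: print(proj(c,P))
E
```

```text
[332.29141349 258.21117367]
[335.39526008 275.67255052]
```

View pics/w1.png

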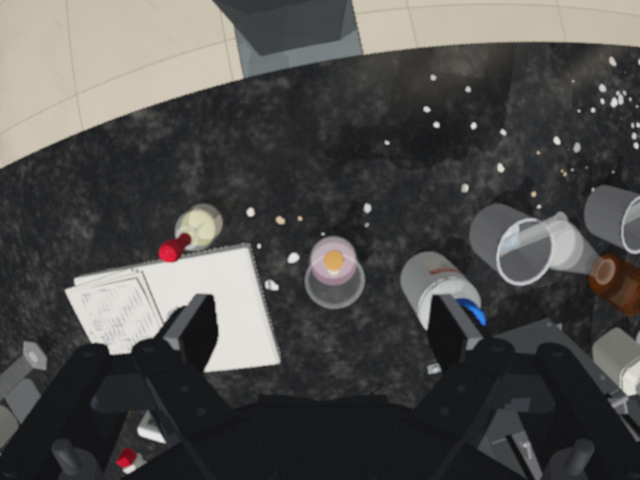

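Request:
send_rows(
  series=[
    [[0,0,0,-3,0],[-11,2.5,10,0,0],[-11,2.5,15,0,0],[-12,2.5,17,0,0],[0,0,20,0,0],[0,0,20,0,0],[0,0,20,0,0],[0,0,20,0,0],[0,0,20,0,0],[0,0,12,0,0],[0,0,8,0,0],[0,0,0,0,0],[0,0,0,0,60],[0,0,0,0,120]],
  ],
  squeeze=20,
)

```text
time_s: 5.32
ee_pos: [475.3, 6.3, 89.0]
tool_rot: [[-0.99, 0.14, 0.001], [0.14, 0.99, -0.0], [-0.001, -0.0, -1.0]]
force: [-0.2, 1.5, -0.0]
grip_width: 0.749
gripper_force: 0.0
```

```bash
python3 - <<'E'
from h import *
im=manip.grab_frame("wrist"); cv2.imwrite("pics/w2.png",im)
go((474.7,7.2,88))
E
```

```text
t 5.3667 pos [475.4   6.4  89.2] yaw 171.9 q6 -94.7 shift(cur axes) [0.9 0.7 1.2]
```

View pics/w2.png

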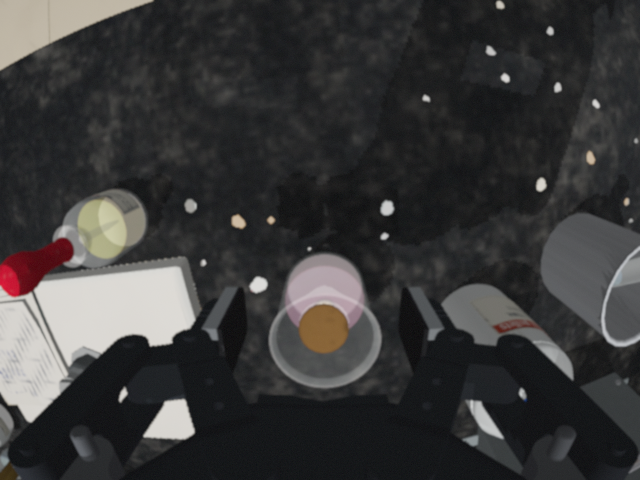

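Request:
send_rows(
  series=[
    [[0,0,0,0,170],[0,0,0,0,255],[0,0,0,0,255],[0,0,0,0,255],[0,0,0,0,255],[0,0,0,0,255]],
  ],
  squeeze=25,
)

```text
time_s: 5.87
ee_pos: [475.1, 6.7, 88.6]
tool_rot: [[-0.99, 0.14, 0.001], [0.14, 0.99, -0.0], [-0.001, -0.0, -1.0]]
force: [-0.4, 0.1, 2.4]
grip_width: 0.203
gripper_force: 27.0
```

Request:
send_rows(
  series=[
    [[1,0,-2,0,255],[2,0,-4,0,255],[3.5,0,-7.5,0,255],[4,0,-9,0,255],[5,0,-11,0,255],[7,0,-15,0,255],[8,0,-17,0,255],[8,0,-17,0,255],[0,0,-20,0,255],[0,0,-20,0,255],[0,0,-20,0,255],[0,0,-20,0,255],[0,0,-20,0,255],[0,0,-20,0,255],[0,0,-10,0,255],[0,0,0,0,255]],
  ],
)

```text
time_s: 7.2
ee_pos: [437.2, 12.1, 303.7]
tool_rot: [[-0.99, 0.14, 0.005], [0.14, 0.99, -0.001], [-0.006, -0.0, -1.0]]
force: [-0.1, 0.3, -0.9]
grip_width: 0.197
gripper_force: 26.7
```

```bash
python3 - <<'E'
from h import *
go((470,195,320),180)
E
```

```text
t 7.2 pos [437.2  12.1 303.7] yaw 172.0 q6 -95.1 shift(cur axes) [ -7.  185.7 -16.4]
turn -8.0 then shift [-32.8 182.9 -16.3]
```

Request:
send_rows(
  series=[
    [[-1,12,-2,0,255],[-1,24,-2,0,255],[-1,25,-2,0,255],[-1,25,-2,0,255],[-1,25,-2,0,255],[-1,25,-2,0,255],[-1,25,-2,0,255],[0,16,-2,0,255],[0,8,0,0,255],[0,0,0,-5.5,255],[0,0,0,-5.5,255],[0,0,0,0,255],[0,0,0,0,255]],
  ],
)

```text
time_s: 8.28
ee_pos: [468.7, 193.8, 316.2]
tool_rot: [[-0.999, -0.049, -0.002], [-0.049, 0.999, -0.001], [0.002, -0.0, -1.0]]
force: [-0.4, -0.7, -0.7]
grip_width: 0.203
gripper_force: 26.7
```

```bash
python3 - <<'E'
from h import *
import pickle
c=cam("wrist"); im=manip.grab_frame("wrist"); cv2.imwrite("pics/w3.png",im); pickle.dump(c,open("w3.pkl","wb"))
cv2.imwrite("pics/s3.png",manip.grab_frame("side"))
go((470,195,320),180)
for P in [(634,197+78,288),(634,197-78,288),(651,197,170),(628,197+55,198),(628,197-55,198)]: print(proj(c,P))
E
```

```text
t 8.3833 pos [469.1 193.8 316.5] yaw -177.2 q6 -83.0 shift(cur axes) [-1.   1.1 -3.5]
turn -357.2 then shift [-0.9  1.2 -3.5]
[422.00782506 487.6354192 ]
[207.62877684 480.10223422]
[316.32752393 403.94684232]
[378.3758382  406.48636081]
[255.33327313 401.52676671]
```

View pics/w3.png

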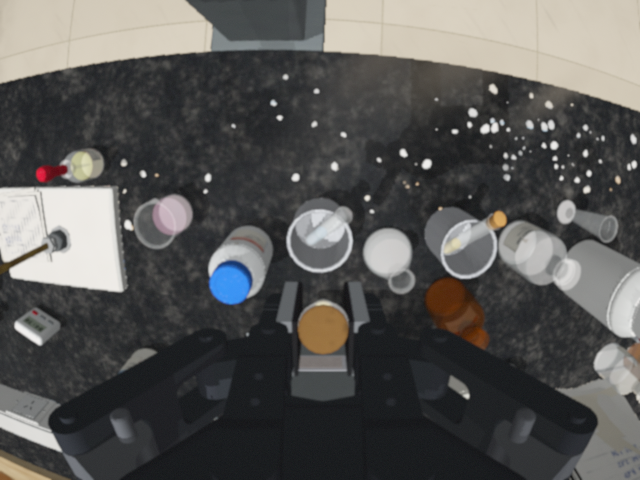

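```bash
python3 - <<'E'
from h import *
np.set_printoptions(precision=1,suppress=True)
t=cv2.imread("pics/top0.png")[85:215,240:350]; s=cv2.imread("pics/side0.png")[175:345,240:300]
o=np.zeros((590,800,3),np.uint8)
a=cv2.resize(t,None,fx=4.5,fy=4.5,interpolation=2); o[:585,:495]=a[:590]
b=cv2.resize(s,None,fx=3.4,fy=3.4,interpolation=2); b=cv2.resize(s,None,fx=3.4,fy=3.4,interpolation=2); o[:578,500:704]=b[:590]
cv2.imwrite("pics/c3.png",o)
E
```

```text
(no output)
```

View pics/c3.png

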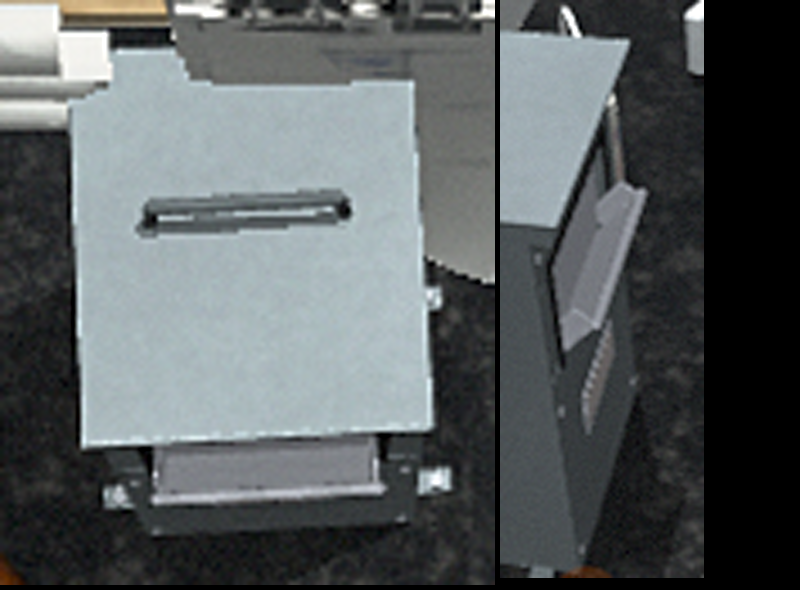

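```bash
python3 - <<'E'
from h import *
np.set_printoptions(precision=1,suppress=True)
T=cam("top");S=cam("side")
tp=lambda x,y:(240+x/4.5-.4,85+y/4.5-.4); sp=lambda x,y:(240+(x-500)/3.4-.4,175+y/3.4-.4)
for n,a,b,z in [("roofL",(80,446),(553,235),288),("roofR",(433,430),(630,40),288),("lipL",(152,502),(597,328),198),("lipR",(385,490),(647,190),198)]:
    print(n,plane(T,*tp(*a),z),plane(S,*sp(*b),z),*tri(ray(T,*tp(*a)),ray(S,*sp(*b))))
E
```

```text
roofL [631.5 275.7 288. ] [633.3 282.  288. ] [634.2 276.7 282.8] 2.8240444035483128
roofR [638.5 116.2 288. ] [642.  116.1 288. ] [640.2 116.4 288. ] 3.4109149163629544
lipL [624.6 251.6 198. ] [627.6 254.4 198. ] [626.8 252.1 195.5] 3.33164858056137
lipR [630.2 137.1 198. ] [631.9 138.8 198. ] [631.5 137.2 196.5] 1.8336098949319746
```

Request:
send_rows(
  series=[
    [[10,4,5,0,255],[20,6,10,0,255],[22,6,16,0,255],[21,6,20,0,255],[0,3,25,0,255],[0,0,25,0,255],[0,0,25,0,255],[0,0,25,0,255],[0,0,25,0,255],[0,0,20,0,255],[0,0,12,0,255],[0,0,4,0,255],[0,0,0,0,255]],
  ],
)

```text
time_s: 9.47
ee_pos: [394.9, 215.1, 104.0]
tool_rot: [[-0.999, -0.05, -0.002], [-0.05, 0.999, -0.001], [0.002, -0.0, -1.0]]
force: [-0.3, -0.6, -0.2]
grip_width: 0.2
gripper_force: 26.7
```

```bash
python3 - <<'E'
from h import *
go((395,215,86))
cv2.imwrite("pics/s4.png",manip.grab_frame("side"))
S=cam("side");print(proj(S,(395,215,97)),proj(S,(395-11,215,122)),proj(S,(440,215,9)))
cv2.imwrite("pics/s4c.png",cv2.resize(cv2.imread("pics/s4.png")[200:400,280:480],None,fx=3,fy=3,interpolation=2))
E
```

```text
t 9.4667 pos [394.9 215.1 104. ] yaw -177.1 q6 -78.6 shift(cur axes) [-0.1 -0.1 18. ]
[393.47542103 310.47264441] [400.54783999 302.84320428] [367.74969235 334.48815612]
```

View pics/s4c.png

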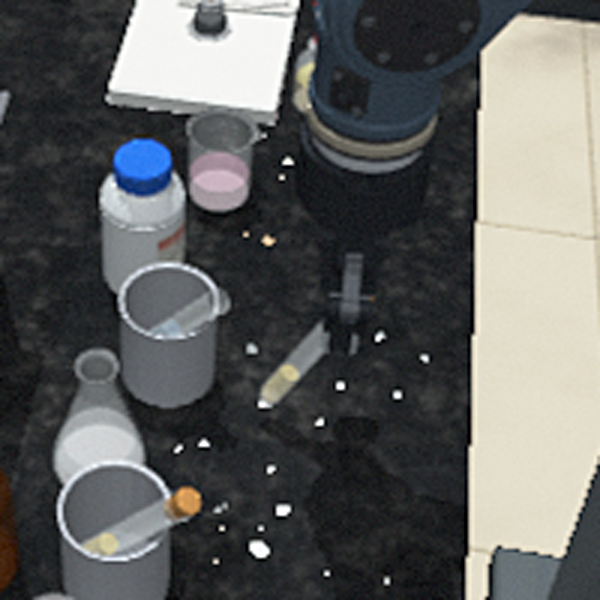

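```bash
python3 - <<'E'
from h import *
S=cam("side")
for u,v in [(280+265/3,200+402/3),(280+283/3,200+383/3),(280+315/3,200+345/3)]:
    o,d=ray(S,u,v); p=o+d*(213-o[1])/d[1]; print(p, np.degrees(np.arctan2(p[0]-395,115-p[2])),np.hypot(p[0]-395,115-p[2]))
E
```

```text
[439.00109591 213.           8.32189028] 22.414483919063258 115.39634107668344
[428.07754449 213.          32.36954001] 21.816567286733747 89.00515079179414
[409.98099197 213.          77.24886009] 21.644934584591176 40.61500566483039
```

Request:
send_rows(
  series=[
    [[0,0,4,0,255],[0,0,3,0,255],[0,0,0,0,255]],
  ],
)

```text
time_s: 9.77
ee_pos: [395.5, 215.6, 98.1]
tool_rot: [[-0.999, -0.052, 0.001], [-0.052, 0.999, 0.0], [-0.001, 0.0, -1.0]]
force: [-0.3, 0.4, 0.2]
grip_width: 0.197
gripper_force: 26.7
```

Request:
send_rows(
  series=[
    [[0,0,3,0,255],[0,0,0,0,255]],
  ],
)

```text
time_s: 9.93
ee_pos: [395.3, 215.6, 94.8]
tool_rot: [[-0.999, -0.052, 0.0], [-0.052, 0.999, 0.0], [-0.0, 0.0, -1.0]]
force: [-0.2, 0.5, -0.7]
grip_width: 0.203
gripper_force: 26.7
```

Request:
send_rows(
  series=[
    [[0,0,3,0,255],[0,0,0,0,255]],
  ],
)

```text
time_s: 10.1
ee_pos: [395.2, 215.5, 91.6]
tool_rot: [[-0.999, -0.052, -0.0], [-0.052, 0.999, -0.0], [0.0, -0.0, -1.0]]
force: [-0.4, -0.5, 0.3]
grip_width: 0.202
gripper_force: 26.7
```

Request:
send_rows(
  series=[
    [[0,0,3,0,255],[0,0,0,0,255]],
  ],
)

```text
time_s: 10.27
ee_pos: [395.1, 215.5, 88.4]
tool_rot: [[-0.999, -0.052, -0.001], [-0.052, 0.999, -0.0], [0.001, -0.0, -1.0]]
force: [0.0, 0.0, -0.5]
grip_width: 0.201
gripper_force: 26.7
```

Request:
send_rows(
  series=[
    [[0,0,3,0,255],[0,0,0,0,255]],
  ],
)

```text
time_s: 10.43
ee_pos: [395.2, 215.5, 85.9]
tool_rot: [[-0.999, -0.052, -0.0], [-0.052, 0.999, 0.0], [0.0, 0.0, -1.0]]
force: [-1.5, -0.5, 7.0]
grip_width: 0.203
gripper_force: 27.4
```

Request:
send_rows(
  series=[
    [[0,0,3,0,255],[0,0,0,0,255]],
  ],
)

```text
time_s: 10.6
ee_pos: [393.9, 215.6, 83.7]
tool_rot: [[-0.999, -0.052, -0.002], [-0.052, 0.999, 0.0], [0.002, 0.0, -1.0]]
force: [-4.7, 1.1, 15.5]
grip_width: 0.205
gripper_force: 29.2
```

Request:
send_rows(
  series=[
    [[4,0,0.5,0,255],[4,0,1.5,0,255],[4,0,2,0,255],[4,0,2.5,0,255],[4,0,2.5,0,255],[4,0,3,0,255],[3,0,2,0,255],[0,0,0,0,255]],
  ],
)

```text
time_s: 11.27
ee_pos: [368.7, 214.3, 68.9]
tool_rot: [[-0.999, -0.052, 0.002], [-0.052, 0.999, 0.0], [-0.002, 0.0, -1.0]]
force: [0.4, -0.1, 4.3]
grip_width: 0.202
gripper_force: 28.0
```

```bash
python3 - <<'E'
from h import *
go((395,215,86))
cv2.imwrite("pics/s5.png",cv2.resize(manip.grab_frame("side")[240:380,330:470],None,fx=4,fy=4,interpolation=2))
E
```

```text
t 11.2667 pos [368.7 214.3  68.9] yaw -177.0 q6 -77.9 shift(cur axes) [-26.3  -0.7 -17.1]
```

View pics/s5.png

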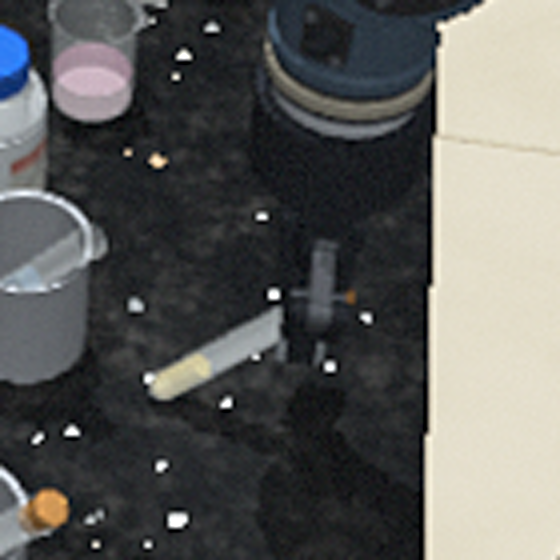

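```bash
python3 - <<'E'
from h import *
S=cam("side"); P=[]
for u,v in [(330+156/4,240+390/4),(330+182/4,240+377/4),(330+232/4,240+347/4),(330+278/4,240+324/4)]:
    o,d=ray(S,u,v); p=o+d*(213-o[1])/d[1]; P.append(p); print(p, np.degrees(np.arctan2(p[0]-368.7,80-p[2])),np.hypot(p[0]-368.7,80-p[2]))
d=P[3]-P[0]; print(np.degrees(np.arctan2(-d[0],d[2])))
E
```

```text
[436.91886199 213.          -3.11022638] 39.37996848143873 107.52266207744123
[424.23421924 213.          11.41983451] 38.99954397586877 88.24561521686753
[401.0370595  213.          42.36094944] 40.66705865147702 49.62240969718437
[380.36184471 213.          65.95397337] 39.701469913344404 18.2562177408424
39.314217594711046
```

Request:
send_rows(
  series=[
    [[0,0,-8,0,255],[0,0,-18,0,255],[0,0,-26,0,255],[0,0,-28,0,255],[0,0,-28,0,255],[0,0,-28,0,255],[-10,-2,-28,0,255],[-20,-4,-25,0,255],[-25,-4,-20,0,255],[-25,-4,-12,0,255],[-25,-4,0,0,255],[-25,-4,0,0,255],[-25,-4,0,0,255],[-20,-4,0,0,255],[-15,-2,0,0,255],[0,0,0,0,255],[0,0,0,0,255]],
  ],
)

```text
time_s: 12.73
ee_pos: [559.1, 191.6, 289.3]
tool_rot: [[-0.999, -0.051, -0.003], [-0.051, 0.999, -0.0], [0.003, -0.0, -1.0]]
force: [-0.5, -0.1, -1.0]
grip_width: 0.205
gripper_force: 27.8
```

```bash
python3 - <<'E'
from h import *
go((584,193,262))
go((607.5,194,233.5))
im=manip.grab_frame("side"); cv2.imwrite("pics/s6.png",im)
# yellow contents in side view -> tube line check
h=cv2.cvtColor(im,cv2.COLOR_BGR2HSV); m=cv2.inRange(h,(18,60,120),(34,200,255)); m[:, :240]=0;m[:,400:]=0
n,l,st,ce=cv2.connectedComponentsWithStats(m)
for i in range(1,n):
    if st[i,4]>15: print(st[i],ce[i])
S=cam("side")
s=manip.observe(); p=s["ee_pos"]; print(proj(S,(p[0]+58,p[1]+2,p[2]+11-68)))
E
```

```text
t 12.7333 pos [559.1 191.6 289.3] yaw -177.1 q6 -84.8 shift(cur axes) [-25.    0.1  27.2]
t 12.7333 pos [559.1 191.6 289.3] yaw -177.1 q6 -84.8 shift(cur axes) [-48.6  -0.1  55.7]
[240  27  21  21  21] [250.  37.]
[249  41   7   8  21] [252.19047619  44.76190476]
[240  64  34  57 615] [253.95772358  90.51382114]
[357  79   6   7  16] [359.125   82.1875]
[372  86  11   4  19] [377.42105263  87.73684211]
[341  89  12   9  24] [347.08333333  93.08333333]
[378  93  10   7  17] [382.76470588  96.23529412]
[379 221   6   8  36] [381.94444444 224.97222222]
[387 222   6   8  39] [389.41025641 225.84615385]
[282 228   7   4  18] [285.77777778 229.61111111]
[313 378   6   6  21] [315.33333333 380.28571429]
[281.80672971 236.18247423]
```

Request:
send_rows(
  series=[
    [[-6,0,6,0,255],[-10,0,11,0,255],[-9,0,10,0,255],[0,0,0,0,255],[0,0,0,0,255]],
  ],
)

```text
time_s: 13.2
ee_pos: [584.4, 193.2, 261.1]
tool_rot: [[-0.999, -0.052, -0.003], [-0.052, 0.999, -0.0], [0.003, -0.0, -1.0]]
force: [0.7, 0.1, -0.9]
grip_width: 0.207
gripper_force: 27.8
```

Request:
send_rows(
  series=[
    [[-3,0,3.5,0,255],[-5,0,6,0,255],[0,0,0,0,255]],
  ],
)

```text
time_s: 13.45
ee_pos: [593.1, 193.6, 252.3]
tool_rot: [[-0.999, -0.052, -0.001], [-0.052, 0.999, -0.0], [0.001, -0.0, -1.0]]
force: [-0.2, -0.3, -1.5]
grip_width: 0.201
gripper_force: 27.8
```

Request:
send_rows(
  series=[
    [[-4,0,4.5,0,255],[-7,0,8.5,0,200],[-4,0,5.5,0,0],[0,0,0,0,0],[0,0,0,0,0],[0,0,0,0,0],[0,0,0,0,0],[0,0,0,0,0]],
  ],
)

```text
time_s: 14.12
ee_pos: [607.7, 194.5, 235.2]
tool_rot: [[-0.999, -0.052, 0.001], [-0.052, 0.999, 0.0], [-0.001, 0.0, -1.0]]
force: [0.1, -0.2, 0.2]
grip_width: 0.996
gripper_force: 0.0
```

```bash
python3 - <<'E'
from h import *
go((607.5,194,233.5))
for n in("side","top","wrist"):
    im=manip.grab_frame(n); cv2.imwrite(f"pics/{n}7.png",im)
    h=cv2.cvtColor(im,cv2.COLOR_BGR2HSV); m=cv2.inRange(h,(8,120,90),(22,255,255))
    k,l,st,ce=cv2.connectedComponentsWithStats(m); print(n,[(np.round(ce[i]).tolist(),int(st[i,4])) for i in range(1,k) if st[i,4]>15 and st[i,4]<3000])
    c=cam(n); print(proj(c,(590,193,263)),proj(c,(540,193,10)))
E
```

```text
t 14.1167 pos [607.7 194.5 235.2] yaw -177.0 q6 -85.2 shift(cur axes) [ 0.2 -0.5  1.7]
side [([304.0, 3.0], 17), ([205.0, 10.0], 71), ([230.0, 28.0], 24), ([224.0, 36.0], 27), ([215.0, 106.0], 376), ([376.0, 106.0], 280), ([200.0, 132.0], 71), ([420.0, 130.0], 20), ([351.0, 163.0], 20), ([265.0, 350.0], 50), ([342.0, 367.0], 76)]
[294.83986509 224.92171981] [322.89940468 318.41877509]
top [([536.0, 64.0], 22), ([36.0, 157.0], 83), ([9.0, 158.0], 101), ([12.0, 170.0], 88), ([55.0, 167.0], 32), ([9.0, 177.0], 41), ([61.0, 178.0], 17), ([561.0, 193.0], 29), ([231.0, 216.0], 236), ([225.0, 270.0], 39)]
[298.56775216 205.97995845] [302.87918018 243.55084658]
wrist [([557.0, 71.0], 275), ([486.0, 211.0], 1337), ([507.0, 241.0], 430), ([542.0, 242.0], 998)]
[320.71281418 296.74447931] [324.42466985 133.89210667]
```

Request:
send_rows(
  series=[
    [[8,0,-8,0,0],[18,0,-12,0,0],[22,0,-12,0,0],[22,8,-8,0,0],[20,20,0,0,0],[16,26,0,0,0],[12,26,2,0,0],[12,26,3,0,0],[10,26,5,0,0],[8,24,5,0,0],[5,17,0,0,0],[2,10,0,0,0],[0,0,0,6,0],[0,0,0,6,0],[0,0,0,6,0],[0,0,0,0,0],[0,0,0,0,0]],
  ],
)

```text
time_s: 15.68
ee_pos: [443.6, 368.9, 260.3]
tool_rot: [[-0.966, 0.257, 0.001], [0.257, 0.966, 0.0], [-0.001, 0.0, -1.0]]
force: [-0.3, -0.2, -0.0]
grip_width: 0.999
gripper_force: 0.0
```

```bash
cat > b.py <<'E'
from h import *
go((468,370,250),165)
c=cam("wrist"); im=manip.grab_frame("wrist"); cv2.imwrite("pics/w8.png",im)
T=cam("top"); S=cam("side")
g=proj(c,(468.5,370.2,114.7)); print("pred",g)
h=cv2.cvtColor(im,cv2.COLOR_BGR2HSV); m=cv2.inRange(h,(8,120,90),(22,255,255))
k,l,st,ce=cv2.connectedComponentsWithStats(m); i=min((i for i in range(1,k) if st[i,4]>60),key=lambda i:np.linalg.norm(ce[i]-g)); print(st[i],ce[i])
P,e=tri(ray(c,*ce[i]),ray(S,341.6,366.6)); print("tri side",P,e); P,e=tri(ray(c,*ce[i]),ray(T,225.3,270)); print("tri top",P,e)
print("at z115",plane(c,*ce[i],115))
# yellow contents near cork
m=cv2.inRange(h,(20,40,120),(34,200,255)); k,l,st,ce2=cv2.connectedComponentsWithStats(m)
print([(ce2[j].round(1).tolist(),st[j].tolist()) for j in range(1,k) if st[j,4]>40 and np.linalg.norm(ce2[j]-ce[i])<120])
# cup rim ellipse: predicted centre
print("cup1 pred",proj(c,(507.5,354.7,78)))
# flap/chute change vs start
a=manip.grab_frame("side"); cv2.imwrite("pics/s8.png",a); b=cv2.imread("pics/side0.png")
print("chute diff",cv2.absdiff(a,b)[190:285,245:290].max(2).astype(float).mean(), (cv2.absdiff(a,b)[190:285,245:290].max(2)>25).sum())
E
python3 b.py
```

```text
t 15.6833 pos [443.6 368.9 260.3] yaw 165.1 q6 -46.4 shift(cur axes) [-23.3   7.3  10.4]
turn 0.1 then shift [-23.3   7.4  10.3]
pred [331.47972471 250.96649513]
[323 242  19  20 280] [331.89642857 251.16785714]
tri side [469.61316606 370.20403832 113.97084094] 1.2742473565328898
tri top [467.10055622 370.14810574 118.10362391] 1.4874279658633447
at z115 [468.65124166 370.49580635 115.        ]
[([330.8, 274.3], [325, 271, 12, 9, 74])]
cup1 pred [324.78477593 281.37308501]
chute diff 3.670409356725146 0
```

```bash
python3 - <<'E'
from h import *
c=cam("wrist"); n=np.cross(ray(c,331.9,251.2)[1],ray(c,330.8,274.3)[1]); n/=np.linalg.norm(n)
for lean in (31,33,35):
    az=np.radians(np.arange(120,220,.5)); L=np.radians(lean)
    D=np.c_[np.sin(L)*np.cos(az),np.sin(L)*np.sin(az),np.full(len(az),np.cos(L))]; print(lean,np.degrees(az[np.argmin(abs(D@n))]))
for k,lo in (("top",(190+148/3,190+172/3)),("side",(180+340/2.5,170+528/2.5))):
    C=cam(k); m=np.cross(ray(C,*{"top":(225.3,270),"side":(341.6,366.6)}[k])[1],ray(C,*lo)[1]); d=np.cross(n,m); d/=np.linalg.norm(d)*np.sign(d[2]); print(k,d,np.degrees(np.arccos(d[2])),np.degrees(np.arctan2(d[1],d[0])))
E
```

```text
31 167.0
33 166.5
35 166.0
top [-0.53010953  0.12738397  0.83830616] 33.03831634561657 166.4881536672663
side [-0.51424614  0.12209412  0.84890749] 31.90695959850655 166.64393037047034
```

Request:
send_rows(
  series=[
    [[0,0,0,-1.4,60],[-11,2,10,0,130],[-11,2.5,15,0,130],[-11,2.5,20,0,130],[0,0,20,0,130],[0,0,20,0,130],[0,0,20,0,130],[0,0,20,0,130],[0,0,20,0,130],[0,0,15,0,130],[0,0,6,0,130],[0,0,0,0,130],[0,0,0,0,130]],
  ],
)

```text
time_s: 16.87
ee_pos: [477.7, 368.2, 93.5]
tool_rot: [[-0.972, 0.236, -0.0], [0.236, 0.972, -0.0], [-0.0, -0.0, -1.0]]
force: [0.2, -0.3, 1.3]
grip_width: 0.492
gripper_force: 0.0
```

```bash
python3 - <<'E'
from h import *
go((477.5,368,90),166.5)
c=cam("wrist"); im=manip.grab_frame("wrist"); cv2.imwrite("pics/w9.png",im)
h=cv2.cvtColor(im,cv2.COLOR_BGR2HSV); m=cv2.inRange(h,(8,120,70),(22,255,255))
k,l,st,ce=cv2.connectedComponentsWithStats(m); g=proj(c,(468.5,370.2,115)); print(g,[(ce[i].round(1).tolist(),st[i].tolist()) for i in range(1,k) if st[i,4]>300])
s=manip.observe(); print(s["grip_width"],np.round(s["force"],1))
E
```

```text
t 16.8667 pos [477.7 368.2  93.5] yaw 166.4 q6 -49.3 shift(cur axes) [ 0.1 -0.2  3.5]
turn -0.1 then shift [ 0.1 -0.2  3.5]
[320.95110753 310.76827124] [([321.3, 311.8], [300, 291, 43, 43, 1465])]
0.4940023124602768 [ 0.3 -0.1  0.9]
```

Centred on the tube; lower 3.5 mm and close, then pull.

Request:
send_rows(
  series=[
    [[0,0,3.5,0,130],[0,0,0,0,200],[0,0,0,0,255],[0,0,0,0,255],[0,0,0,0,255],[0,0,0,0,255],[0,0,0,0,255]],
  ],
  squeeze=25,
)

```text
time_s: 17.5
ee_pos: [477.4, 368.4, 90.7]
tool_rot: [[-0.972, 0.236, 0.001], [0.236, 0.972, 0.001], [-0.001, 0.001, -1.0]]
force: [-0.0, 0.8, 0.6]
grip_width: 0.199
gripper_force: 26.4
```

Request:
send_rows(
  series=[
    [[1.5,0,-2,0,255],[3,0,-4.5,0,255],[5,0,-8,0,255],[6,0,-9,0,255],[7,0,-11,0,255],[9,0,-14,0,255],[9,0,-14,0,255],[9,0,-14,0,255],[6,0,-18,0,255],[6,0,-20,0,255],[0,0,-10,0,255],[0,0,0,0,255]],
  ],
)

```text
time_s: 18.5
ee_pos: [417.8, 383.9, 218.1]
tool_rot: [[-0.972, 0.235, 0.005], [0.235, 0.972, 0.003], [-0.004, 0.004, -1.0]]
force: [0.8, -0.8, -0.8]
grip_width: 0.199
gripper_force: 26.4
```

```bash
python3 - <<'E'
from h import *
go((377,225,110),182.5)
im=manip.grab_frame("side"); cv2.imwrite("pics/s10.png",im); b=cv2.imread("pics/side0.png")
c=cam("wrist"); w=manip.grab_frame("wrist"); cv2.imwrite("pics/w10.png",w)
h=cv2.cvtColor(w,cv2.COLOR_BGR2HSV); m=cv2.inRange(h,(8,120,70),(22,255,255))
k,l,st,ce=cv2.connectedComponentsWithStats(m); print([(ce[i].round(1).tolist(),st[i].tolist()) for i in range(1,k) if st[i,4]>300])
h=cv2.cvtColor(im,cv2.COLOR_BGR2HSV); m=cv2.inRange(h,(18,50,120),(34,200,255)); m[:200]=0; m[:,:250]=0;m[:,440:]=0
k,l,st,ce=cv2.connectedComponentsWithStats(m); print([(ce[i].round(1).tolist(),st[i].tolist()) for i in range(1,k) if st[i,4]>12])
p=manip.observe()["ee_pos"]; d=np.array([-.53,.127,.838]); G=np.array(p)+[0,0,11]
S=cam("side"); print("pred at 85 down",proj(S,G-85*d),"tip",proj(S,G-106*d))
E
```

```text
t 18.5 pos [417.8 383.9 218.1] yaw 166.4 q6 -45.1 shift(cur axes) [   2.8 -164.5  107.4]
turn -16.1 then shift [  47.7 -157.   108.1]
[([322.9, 316.3], [299, 294, 49, 46, 1642]), ([340.6, 376.1], [326, 364, 28, 24, 366])]
[([346.0, 353.2], [338, 350, 14, 7, 61])]
pred at 85 down [346.70420755 354.30874222] tip [340.0705882  358.01275312]
```

Request:
send_rows(
  series=[
    [[-1,-10,0,-5.4,255],[0,-20,0,-5.4,255],[0,-25,0,-5.4,255],[10,-25,0,0,255],[10,-25,0,0,255],[10,-25,0,0,255],[6,-17,15,0,255],[0,-8,20,0,255],[0,0,20,0,255],[0,0,20,0,255],[0,0,20,0,255],[0,0,15,0,255],[0,0,8,0,255],[0,0,0,0,255],[0,0,0,0,255]],
  ],
)

```text
time_s: 19.85
ee_pos: [380.0, 226.3, 96.2]
tool_rot: [[-0.999, -0.044, -0.002], [-0.044, 0.999, -0.001], [0.002, -0.0, -1.0]]
force: [-0.0, -0.5, -1.1]
grip_width: 0.196
gripper_force: 26.4
```

Request:
send_rows(
  series=[
    [[0,0,6,0,255],[0,0,5,0,255],[0,0,0,0,255],[0,0,0,0,255]],
  ],
)

```text
time_s: 20.18
ee_pos: [380.8, 226.7, 86.2]
tool_rot: [[-0.999, -0.045, 0.001], [-0.045, 0.999, 0.0], [-0.001, 0.0, -1.0]]
force: [0.0, -0.3, 2.9]
grip_width: 0.202
gripper_force: 26.7
```

Request:
send_rows(
  series=[
    [[0,0,3,0,255],[0,0,0,0,255]],
  ],
)

```text
time_s: 20.35
ee_pos: [378.6, 226.4, 83.6]
tool_rot: [[-0.999, -0.045, -0.003], [-0.045, 0.999, -0.0], [0.003, -0.0, -1.0]]
force: [-4.1, -0.4, 12.7]
grip_width: 0.201
gripper_force: 28.0
```

Request:
send_rows(
  series=[
    [[0,0,3,0,255],[0,0,0,0,255]],
  ],
)

```text
time_s: 20.52
ee_pos: [376.6, 226.1, 80.7]
tool_rot: [[-0.999, -0.045, -0.006], [-0.045, 0.999, -0.001], [0.006, -0.001, -1.0]]
force: [-6.9, -0.2, 16.3]
grip_width: 0.2
gripper_force: 29.3
```

Request:
send_rows(
  series=[
    [[3,0,0,0,255],[3,0,1,0,255],[3,0,2,0,255],[3,0,2,0,255],[1,0,1,0,255],[0,0,0,0,255]],
  ],
)

```text
time_s: 21.02
ee_pos: [367.3, 226.1, 74.5]
tool_rot: [[-0.999, -0.045, 0.001], [-0.045, 0.999, 0.0], [-0.001, 0.0, -1.0]]
force: [-1.6, -0.2, 6.4]
grip_width: 0.201
gripper_force: 28.2
```

```bash
cat > lean.py <<'E'
from h import *
go((380,215,250))
im=manip.grab_frame("side"); cv2.imwrite("pics/s11.png",im)
h=cv2.cvtColor(im,cv2.COLOR_BGR2HSV); m=cv2.inRange(h,(18,45,110),(34,220,255)); m[:230]=0; m[:,:300]=0;m[:,440:]=0
k,l,st,ce=cv2.connectedComponentsWithStats(m)
S=cam("side"); p=np.array(manip.observe()["ee_pos"]); G=p+[0,0,11]
for i in range(1,k):
    if st[i,4]<12: continue
    ys,xs=np.nonzero(l==i); q=np.c_[xs,ys].astype(float); W=[]
    for u,v in q:
        o,d=ray(S,u,v); W.append(o+d*(G[1]-o[1])/d[1])
    W=np.array(W)[:,[0,2]]; c=W.mean(0); w,V=np.linalg.eigh(np.cov((W-c).T)); v=V[:,1]
    print(ce[i].round(1),st[i],"centre",c.round(1),"lean from G",np.degrees(np.arctan2(c[0]-G[0],G[2]-c[1])).round(1),"dist",np.hypot(c[0]-G[0],G[2]-c[1]).round(1),"max dist",np.max(np.hypot(W[:,0]-G[0],W[:,1]-G[2])).round(1),"axis",np.degrees(np.arctan(-v[0]/v[1])).round(1))
E
python3 lean.py
```

```text
t 21.0167 pos [367.3 226.1  74.5] yaw -177.4 q6 -75.9 shift(cur axes) [ -12.4  -11.6 -175.5]
[373.3 337. ] [367 333  13   9  53] centre [427.8  18.3] lean from G 41.9 dist 90.3 max dist 109.1 axis 43.0
```

Request:
send_rows(
  series=[
    [[0,0,-8,0,255],[0,0,-18,0,255],[0,0,-26,0,255],[0,0,-28,0,255],[0,0,-28,0,255],[0,0,-28,0,255],[-10,-3,-28,0,255],[-20,-5,-25,0,255],[-25,-5,-18,0,255],[-25,-5,-8,0,255],[-25,-5,0,0,255],[-25,-5,0,0,255],[-25,-5,0,0,255],[-20,-5,0,0,255],[-15,-5,0,0,255],[0,0,0,0,255],[0,0,0,0,255]],
  ],
)

```text
time_s: 22.48
ee_pos: [558.8, 191.1, 288.8]
tool_rot: [[-0.999, -0.044, -0.001], [-0.044, 0.999, 0.0], [0.001, 0.0, -1.0]]
force: [-0.6, 0.8, -0.1]
grip_width: 0.2
gripper_force: 27.7
```

```bash
python3 - <<'E'
from h import *
go((584,193,262))
E
```

```text
t 22.4833 pos [558.8 191.1 288.8] yaw -177.5 q6 -84.5 shift(cur axes) [-25.3   0.8  26.7]
```

Request:
send_rows(
  series=[
    [[-6,0,6,0,255],[-10,1,11,0,255],[-9,0,10,0,255],[0,0,0,0,255],[0,0,0,0,255]],
  ],
)

```text
time_s: 22.9
ee_pos: [583.2, 193.7, 260.7]
tool_rot: [[-0.999, -0.045, -0.003], [-0.045, 0.999, -0.0], [0.003, -0.0, -1.0]]
force: [-0.5, 0.3, -0.0]
grip_width: 0.197
gripper_force: 27.7
```

Request:
send_rows(
  series=[
    [[-3,0,3.5,0,255],[-5,0,6,0,255],[0,0,0,0,255]],
  ],
)

```text
time_s: 23.15
ee_pos: [592.3, 193.9, 251.5]
tool_rot: [[-0.999, -0.045, -0.0], [-0.045, 0.999, -0.0], [0.0, -0.0, -1.0]]
force: [0.2, 0.3, 0.2]
grip_width: 0.199
gripper_force: 27.7
```

Request:
send_rows(
  series=[
    [[-4,0,4.5,0,255],[-7,0,8.5,0,200],[-4,0,5.5,0,0],[0,0,0,0,0],[0,0,0,0,0],[0,0,0,0,0],[0,0,0,0,0],[0,0,0,0,0]],
  ],
)

```text
time_s: 23.82
ee_pos: [607.0, 194.7, 234.2]
tool_rot: [[-0.999, -0.045, 0.0], [-0.045, 0.999, 0.0], [-0.0, 0.0, -1.0]]
force: [0.1, -0.3, -0.3]
grip_width: 1.0
gripper_force: 0.0
```

Request:
send_rows(
  series=[
    [[8,0,-8,0,0],[18,0,-12,0,0],[22,0,-12,0,0],[25,0,-8,0,0],[25,0,0,0,0],[25,0,0,0,0],[25,-10,0,0,0],[15,-25,0,0,0],[0,-25,0,0,0],[0,-25,0,0,0],[0,-20,0,0,0],[0,0,0,0,0],[0,0,0,0,0]],
  ],
)

```text
time_s: 24.9
ee_pos: [448.6, 82.0, 274.6]
tool_rot: [[-0.999, -0.042, 0.001], [-0.042, 0.999, 0.0], [-0.001, 0.0, -1.0]]
force: [0.2, -0.4, 0.8]
grip_width: 1.003
gripper_force: 0.0
```

```bash
python3 - <<'E'
from h import *
go((440,80,270))
for n in("side","top"):
    a=manip.grab_frame(n); cv2.imwrite(f"pics/{n}12.png",a); b=cv2.imread(f"pics/{n}0.png")
    d=(cv2.absdiff(a,b).max(2)>30).astype(np.uint8); d=cv2.morphologyEx(d,cv2.MORPH_OPEN,np.ones((2,2)))
    k,l,st,ce=cv2.connectedComponentsWithStats(d); print(n,[st[i].tolist() for i in range(1,k) if st[i,4]>8])
    h=cv2.cvtColor(a,cv2.COLOR_BGR2HSV); m=cv2.inRange(h,(8,120,90),(22,255,255)); k,l,st,ce=cv2.connectedComponentsWithStats(m); print(" cork-like",[(ce[i].round().tolist(),int(st[i,4])) for i in range(1,k) if 12<st[i,4]<400])
E
```

```text
t 24.9 pos [448.6  82.  274.6] yaw -177.6 q6 -96.2 shift(cur axes) [ 8.7 -1.6  4.6]
side [[362, 0, 124, 148, 7182], [474, 0, 166, 232, 16959], [480, 17, 6, 4, 18], [532, 77, 3, 4, 11], [365, 134, 5, 3, 11], [380, 157, 6, 9, 35], [372, 179, 12, 29, 238], [383, 195, 5, 13, 38], [364, 228, 12, 10, 79], [353, 239, 14, 13, 90], [600, 239, 40, 107, 1373], [500, 242, 136, 119, 5322], [352, 253, 5, 3, 12], [279, 286, 2, 6, 12], [534, 298, 16, 12, 96], [555, 314, 8, 5, 22], [609, 316, 10, 5, 27], [565, 318, 6, 5, 16], [308, 363, 40, 23, 355], [462, 386, 6, 9, 34], [458, 471, 12, 9, 86]]
 cork-like [([304.0, 4.0], 13), ([205.0, 10.0], 65), ([230.0, 28.0], 18), ([357.0, 35.0], 46), ([222.0, 37.0], 13), ([305.0, 45.0], 16), ([360.0, 68.0], 50), ([352.0, 74.0], 31), ([359.0, 86.0], 52), ([347.0, 94.0], 112), ([215.0, 106.0], 375), ([200.0, 132.0], 71), ([420.0, 130.0], 18), ([427.0, 142.0], 15), ([351.0, 162.0], 16), ([270.0, 350.0], 22)]
top [[326, 200, 5, 3, 14], [315, 235, 325, 245, 30804], [223, 247, 22, 28, 168], [321, 272, 4, 5, 20], [257, 396, 115, 84, 2922], [378, 437, 34, 43, 881]]
 cork-like [([536.0, 64.0], 22), ([36.0, 157.0], 83), ([9.0, 158.0], 102), ([10.0, 170.0], 72), ([21.0, 169.0], 18), ([55.0, 167.0], 26), ([9.0, 177.0], 36), ([62.0, 178.0], 17), ([561.0, 194.0], 30), ([231.0, 216.0], 234)]
```

Request:
send_rows(
  series=[
    [[10,-15,-3,0,0],[10,-25,0,0,0],[10,-25,0,0,0],[10,-15,0,0,0],[0,0,0,0,0],[0,0,0,0,0]],
  ],
)

```text
time_s: 25.5
ee_pos: [412.4, 1.3, 277.0]
tool_rot: [[-0.999, -0.044, 0.0], [-0.044, 0.999, 0.001], [-0.0, 0.001, -1.0]]
force: [0.2, -0.3, 0.2]
grip_width: 1.004
gripper_force: 0.0
```

```bash
python3 - <<'E'
from h import *
for n,(y0,y1,x0,x1) in (("side",(170,345,160,300)),("top",(80,240,230,350))):
    a=manip.grab_frame(n); cv2.imwrite(f"pics/{n}13.png",a); b=cv2.imread(f"pics/{n}0.png")
    d=cv2.absdiff(a,b).max(2)[y0:y1,x0:x1]; ys,xs=np.nonzero(d>22); print(n,len(xs),d.max(),list(zip(xs+x0,ys+y0))[:25])
s=manip.observe(); print(s["time_s"],s["force"],s["gripper_force"])
E
```

```text
side 21 62 [(np.int64(270), np.int64(283)), (np.int64(270), np.int64(284)), (np.int64(279), np.int64(284)), (np.int64(280), np.int64(284)), (np.int64(269), np.int64(285)), (np.int64(270), np.int64(285)), (np.int64(278), np.int64(285)), (np.int64(279), np.int64(285)), (np.int64(280), np.int64(285)), (np.int64(278), np.int64(286)), (np.int64(279), np.int64(286)), (np.int64(280), np.int64(286)), (np.int64(278), np.int64(287)), (np.int64(279), np.int64(287)), (np.int64(278), np.int64(288)), (np.int64(279), np.int64(288)), (np.int64(278), np.int64(289)), (np.int64(279), np.int64(289)), (np.int64(278), np.int64(290)), (np.int64(279), np.int64(290)), (np.int64(277), np.int64(337))]
top 40 115 [(np.int64(345), np.int64(167)), (np.int64(302), np.int64(196)), (np.int64(325), np.int64(199)), (np.int64(326), np.int64(199)), (np.int64(327), np.int64(199)), (np.int64(328), np.int64(199)), (np.int64(329), np.int64(199)), (np.int64(330), np.int64(199)), (np.int64(325), np.int64(200)), (np.int64(326), np.int64(200)), (np.int64(327), np.int64(200)), (np.int64(328), np.int64(200)), (np.int64(329), np.int64(200)), (np.int64(330), np.int64(200)), (np.int64(325), np.int64(201)), (np.int64(326), np.int64(201)), (np.int64(327), np.int64(201)), (np.int64(328), np.int64(201)), (np.int64(330), np.int64(201)), (np.int64(316), np.int64(205)), (np.int64(287), np.int64(206)), (np.int64(291), np.int64(206)), (np.int64(279), np.int64(209)), (np.int64(246), np.int64(210)), (np.int64(234), np.int64(212))]
25.6 [-0.42859105 -1.06411201  0.28430663] 0.0
```

```bash
python3 - <<'E'
from h import *
r=lambda f:cv2.imread(f"pics/{f}.png")
for f in("side0","s8","s10","side12","side13"): print(f,r(f)[284:291:2,278:281].reshape(-1,9).tolist(), r(f)[284,270])
for f in("top0","top13"): print(f,r(f)[200,322:334].tolist())
S=cam("side");T=cam("top"); print(plane(S,279,287,0),plane(S,270,284,0),plane(T,327,200,198),plane(T,327,200,0))
print(proj(T,plane(S,279,287,0)))
print((cv2.absdiff(r("top0"),r("top13")).max(2)[100:240,255:345]>22).sum())
E
```

```text
side0 [[61, 60, 54, 58, 53, 47, 45, 44, 42], [85, 80, 78, 93, 92, 86, 70, 68, 68], [76, 70, 66, 73, 70, 68, 49, 51, 48], [65, 60, 54, 58, 54, 51, 41, 39, 36]] [98 97 99]
s8 [[63, 62, 55, 54, 52, 45, 50, 49, 49], [83, 78, 75, 95, 93, 91, 70, 68, 66], [76, 72, 70, 73, 71, 66, 52, 53, 50], [68, 64, 59, 54, 50, 48, 43, 42, 41]] [ 77  91 111]
s10 [[59, 57, 52, 54, 51, 47, 42, 43, 41], [80, 77, 75, 97, 93, 91, 66, 65, 64], [72, 70, 65, 75, 70, 68, 48, 50, 45], [61, 57, 53, 61, 59, 52, 45, 42, 41]] [ 78  95 114]
side12 [[55, 59, 65, 53, 69, 84, 46, 58, 69], [58, 90, 117, 49, 89, 127, 39, 61, 82], [57, 91, 123, 44, 79, 115, 41, 48, 58], [55, 78, 99, 39, 64, 92, 30, 38, 49]] [ 70  87 110]
side13 [[59, 64, 67, 55, 70, 84, 49, 59, 71], [58, 87, 114, 51, 92, 125, 38, 63, 82], [54, 90, 123, 43, 80, 115, 34, 43, 57], [50, 72, 94, 32, 64, 91, 37, 44, 54]] [ 67  87 109]
top0 [[60, 61, 49], [60, 60, 56], [64, 64, 58], [64, 62, 56], [61, 57, 49], [60, 57, 54], [109, 104, 100], [123, 119, 114], [68, 64, 59], [59, 62, 55], [49, 53, 53], [50, 52, 48]]
top13 [[62, 61, 55], [59, 57, 52], [52, 49, 47], [46, 85, 125], [55, 101, 144], [67, 121, 169], [52, 97, 135], [55, 113, 168], [68, 117, 159], [63, 67, 71], [46, 50, 45], [48, 51, 47]]
[6.61188052e+02 1.14595087e+02 1.13686838e-13] [684.62649622 109.57892379   0.        ] [615.54320743 133.11105289 198.        ] [655.48117788 130.42074698   0.        ]
[333.03588967 197.83871195]
30
```

```bash
python3 - <<'E'
from h import *
T=cam("top");S=cam("side")
print(tri(ray(T,327.5,200),ray(S,279,287.3)))
a=cv2.imread("pics/top13.png");b=cv2.imread("pics/top0.png")
for n,z in(("top",0),("side",0)):
    a=cv2.imread(f"pics/{n}13.png");b=cv2.imread(f"pics/{n}0.png")
    x0,y0,x1,y1=((230,190,350,225) if n=="top" else (225,270,300,350))
    s=3 if n=="top" else 4
    c=[cv2.resize(i[y0:y1,x0:x1],None,fx=6,fy=6,interpolation=0) for i in (b,a)]
d=cv2.absdiff(cv2.imread("pics/side0.png"),cv2.imread("pics/side13.png")).max(2)[270:350,225:300]
ys,xs=np.nonzero(d>14); print([(int(x)+225,int(y)+270,int(d[y,x])) for x,y in zip(xs,ys)])
E
```

```text
(array([654.00005273, 129.57547463,  15.9860913 ]), np.float64(3.4575461070171096))
[(270, 283, 29), (271, 283, 16), (269, 284, 19), (270, 284, 31), (279, 284, 37), (280, 284, 29), (269, 285, 25), (270, 285, 28), (278, 285, 40), (279, 285, 62), (280, 285, 24), (269, 286, 15), (270, 286, 19), (278, 286, 36), (279, 286, 42), (280, 286, 32), (278, 287, 45), (279, 287, 57), (280, 287, 21), (277, 288, 17), (278, 288, 57), (279, 288, 47), (280, 288, 15), (278, 289, 61), (279, 289, 60), (280, 289, 22), (278, 290, 40), (279, 290, 40), (280, 290, 18), (289, 297, 16), (280, 305, 16), (293, 308, 16), (276, 309, 16), (283, 309, 16), (275, 311, 15), (278, 315, 15), (274, 321, 15), (275, 322, 15), (272, 323, 15), (273, 325, 15), (284, 328, 16), (271, 329, 17), (275, 329, 19), (281, 329, 18), (229, 330, 15), (273, 331, 22), (275, 332, 15), (278, 332, 15), (268, 333, 19), (275, 333, 15), (285, 333, 18), (287, 334, 15), (276, 336, 15), (277, 337, 24), (278, 337, 15), (282, 337, 15), (283, 339, 17), (273, 343, 17), (281, 345, 15), (258, 348, 21), (265, 348, 16)]
```

```bash
python3 -c "
from cell import manip
print(manip.hand_in())"
```

```text
the job is handed in; nothing more can be done
None
```

I posted both corked tubes through the flap and handed the job in at about 26 s; the hand-in gave no verdict. The final pictures show the chute clear, the flap looking shut and no tube outside. A cork-coloured patch does show at the front panel near the floor, which I take to be a cork end showing through from inside, and I had no view into the box to confirm it.

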